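Put the metal sample in the dry box and shut its sliding door

TASK

Stand the tall steel sample upright in the round cup inside the dry box and let go of it; then push the box's sliding door along its track, over the catch, until the catch holds it shut against the seal. Push only as hard as it needs, so that the rubber seal is not crushed, and leave the other things on the bench alone.

Things in the scene. Friction and masses are not known exactly. Their poses are not given: they have to be found in the camera images.
- sample: Tall plain steel cylinder, 32 mm diameter, 55 mm high, 0.1 to 0.16 kg, standing on the bench. Origin: centre of its underside, z up. The other steel samples are lower (a flat disc, a square block).
- drybox: Fixed white dry box, 190 mm wide (x), 408 mm long (y). Origin on the bench plane; +y along the door's track, the way the door closes. y -182 to 28 mm: solid electronics half; 28 to 135 mm: open-topped chamber, 126 mm wide (x +-63), floor 10 mm above the bench; 135 to 226 mm: end block. Guide rails along both sides (|x| 68 to 95 mm) reach 83 mm above the bench.
- cup_floor (a point): Centre of the floor inside the cup in the chamber, where the sample's underside belongs, 10 mm above the bench, at x 0, y 75 mm of the dry box. The cup is an aluminium ring, 42 mm inner and 52 mm outer diameter, 8 mm high. Axes as the dry box.
- door: Sliding aluminium door with clear window, 150 mm wide (x), 160 long (y, +y = closing edge), 6 thick, level in the rails, 0.3 to 0.5 kg, slides with 1 to 2 N friction, play about 1 mm. Origin: middle of its underside, 72 mm above the bench. Starts open with its origin at y -82 to -55 mm of the dry box; shut, it is at y 82 mm, give or take 25 mm, because the keeper's place is uncertain.
- door_grip (a point): Centre of the black upright grip fin on the door: 60 mm wide (x), 12 thick (y), 30 high, from 78 to 108 mm above the bench; this point is 93 mm above the bench, 45 mm behind (-y of) the door's origin. Pinch it from above across its thickness or push its rear (-y) face. Axes as the door.
- door_rib (a point): Middle of the steel rib across the door's top, 40 mm long (x), 8 wide, 5 high, 60 mm ahead (+y) of the door's origin. It must ride under the sprung catch: it meets it 13 mm before the door is shut and takes a push of 9 to 12 N to pass; then the push drops as the catch falls behind the rib and draws the door on, then rises again on the seal. A door not past the catch is not held.
- end_block (a point): Point on top of the dry box's end block, x 0, y 188 mm of the dry box, 69 mm above the bench. Near it stands the keeper: a block 120 mm wide and 100 mm high above the bench, with a 28 mm wide arm, top 102 mm above the bench, reaching 60 mm back (-y) over the door; under it hangs the catch. The keeper is fixed, but anywhere within 25 mm either way along y, not measured.
- seal (a joint): How far the door's front edge squeezes the sprung black seal strip on the keeper, m: 0 untouched, about 0.002 when the door is shut and held by the catch, crushed (damaged) above 0.0055. Its spring is 3 N per mm. The reading is noisy by about as much as a shut door squeezes it: average many.
- disc: A flat steel disc, 42 mm in diameter and 18 mm high, a bystander. Origin at the centre of its underside.
- coupon: A square steel block, 30 x 30 x 24 mm, a bystander. Origin at the centre of its underside.
- jar: A capped glass jar, 60 mm wide and 85 mm high, a bystander. Origin at the centre of its underside.
- dish: A low glass dish, 90 mm wide and 18 mm high, a bystander. Origin at the centre of its underside.
- beaker: A glass beaker, 70 mm wide and 90 mm high, a bystander. Origin at the centre of its underside.
- driver: A screwdriver lying on the bench, a bystander. Origin under it near its middle.
- loupe: A black magnifier, 44 mm wide and 42 mm high, a bystander. Origin at the centre of its underside.

How it is judged:
On the way, in this order (a step that is already met when the one before it is completed fails the run):
1. the sample stands upright in the cup, let go, before the door is shut (horizontal distance between sample and cup_floor below 0.008 m and z of sample in the frame of cup_floor below 0.004 m and angle between sample's own z axis and vertical below 0.1 rad and contact force between the fingers and sample below 0.2 N and linear speed of sample below 0.02 m/s), for 0.2 s.
2. the door is pushed over the catch and squeezes the seal (value of joint seal above 0.001 m), for 0.2 s.
At the end, for the whole second after the job is handed in: The sample stands upright (within 0.1 rad) in the cup, its axis within 8 mm of the cup's centre and its underside within 4 mm of the cup's floor; the door is at rest and held by the catch alone, squeezing the seal by 1 to 4 mm (horizontal distance between sample and cup_floor below 0.008 m and z of sample in the frame of cup_floor below 0.004 m and angle between sample's own z axis and vertical below 0.1 rad and value of joint seal between 0.001 and 0.004 m and linear speed of door below 0.005 m/s and linear speed of sample below 0.02 m/s); the robot touches nothing.
It fails at once if the seal is crushed: squeezed by more than 5.5 mm (about 16 N on it) (value of joint seal above 0.0055 m).
It fails at once if another thing on the bench is pushed more than 40 mm from its place or tipped (distance of any of disc, coupon, jar, dish, beaker, driver, loupe from where it was at the start of the episode above 0.04 m or angle between any of jar, beaker, loupe's own z axis and vertical above 0.6 rad).
It also fails if it takes over 64 s, if anything falls off the work surface, if the arm or the gripper's body presses on something with over 40 N, if the wrist force passes 120 N, or if a joint passes its speed limit or range.

ROBOT

A 6-joint arm with a two-finger parallel gripper is mounted at the origin on the work surface. World frame = base frame: x ahead of the robot, y to its left, z up, the work surface at z = 0. Lengths are in m, angles in rad, forces in N, time in s.
With the tool pointing down it reaches from about 0.225 to 0.875 m from the base axis. Payload 3.4 kg.
Tool frame: the origin (TCP) lies on the centre line of the jaws, within the pads' length; the fingertips stand 17 mm ahead of it and the grasp point (between the pads) lies 2 mm behind it; z points along the fingers, y is the line along which they close (so a half turn about z gives the same grasp; the last joint's range is limited). The gripper opens to 85 mm and grips with 20 to 120 N. Pads are 22 mm wide; open, the fingers measure 114 mm over their backs; the gripper's body (76 mm by 85 mm) begins 54 mm behind the grasp point. The pads swing forward as they close: fully open they stand 13 mm farther back than shut.
Start: joints at [0.993, 0.276, 1.505, -0, 1.361, -0.121], TCP at [0.254, 0.516, 0.248] pointing down, gripper open.
Joint ranges: [-2.89, 2.89], [-0.75, 2.08], [0.22, 2.7], [-1.18, 4.32], [0.11, 2.71], [-2.7, 2.7]. Speed limits (rad/s): [2.57, 2.57, 3.14, 3.14, 3.14, 3.14].

INTERFACE

Orientations are given as a unit quaternion [w, x, y, z].
In Python, from rig import manip gives the robot as it stands.
- The arm moves only by the tool move_arm, never from a script. Its argument "steps" is one flat list of numbers, 7 for each row, row after row: the turn, a rotation vector about the world's x, y, z normalised to -1 to 1, where 1 is 360 degrees, then the shift along the world's x, y, z normalised to -1 to 1, where 1 is 1 m, then the opening, from -1 (shut) to 1 (fully open). A call has exactly 10 rows; each row is the pose to reach, as a shift and turn from the pose commanded when the call began, turning the shorter way round; what a row does not reach only later rows make up. A row lasts 1/10 s, in which the tool goes at most 50 mm and 8.59 degrees, less where a joint would pass 70% of its speed; a pose out of reach is approached as far as the arm can. A call with a number of a shift or a turn outside -1 to 1 is refused whole. A call with a gripper value outside its range is refused whole. The fingers move at their own pace and stop on an object; "squeeze" is the grip in N (left out, the last holds). Time passes only in rows, so rows that repeat a pose let the fingers close, or fill a call up. It gives the time, the measured TCP pose, the force, the opening and the grip force at its end, in the units of the state.
- manip.get_state(): the state, without advancing time (a new reading comes with each control period).
- manip.get_image(name): name is "side" or "top"; returns a dict with "pixels" (400x640x3 uint8, blue, green, red), "fx", "fy", "cx", "cy" (pixels), "R" (3x3) and "t" (3): a world point X has camera coordinates R X + t. Camera axes: x right, y down, z forward; pixel columns grow to the right and rows downward; lengths in m; the calibration is good to about 2 mm. A picture is of the moment at which its call begins. There is no depth.
- manip.sign_off(): hands the job in; it is judged then, once.
The state is a dict: "clock": time; "qpos": joint angles; "qd": joint speeds; "effort": joint torques, N m; "position": TCP position; "ee_rot": TCP orientation; "contact_force": force on the tool from outside, world axes, zero at the start; "moment": the same for the moment, N m; "width": finger opening in m; "gripper_force": force on a finger pad.
Only numpy, scipy, OpenCV 4.12 (cv2) and the standard library are available. Lean on these libraries where they do the work, as an engineer would, in place of code of your own. Each camera call takes 0.05 s, during which the arm holds its last target. There are 200 camera calls.

## Working session

There is one attempt and no reset: what is moved stays moved. The work goes in short steps, Python scripts to look and compute and a tool call to move; the robot and the scene stay as the last step left them, time stands still between calls to the robot, and variables do not carry over. Pictures are saved under pics/ and viewed, at most 10 in all, crops included, and the job is handed in when it is done.

Besides the shell and the picture viewer there is one more tool, called after ">>>" in YAML: its name, and indented under it one key for each argument. move_arm: Moves the arm, as the interface text tells. Scaled input: -1 to 1 covers 1 m each way for a shift and 360 degrees each way for a turn. Its arguments: {"type":"object","properties":{"steps":{"type":"array"},"squeeze":{"type":"number"}},"required":["steps"]}

```bash
mkdir -p pics; ls; python3 - <<'E'
from rig import manip
import cv2,pickle
d={}
for n in("top","side"):
    im=manip.get_image(n); d[n]=im; cv2.imwrite(f"pics/{n}0.png",im["pixels"])
    print(n,im["fx"],im["fy"],im["cx"],im["cy"],im["R"],im["t"])
pickle.dump(d,open("im0.pkl","wb"))
print(manip.get_state())
E
```

```text
pics
top 392.45653923982 392.45653923982 317.6208335269895 208.74243659939992 [[ 0.0151259  -0.99981308 -0.01204201]
 [-0.99789723 -0.01433559 -0.06321083]
 [ 0.06302638  0.01297281 -0.99792754]] [-0.00747088  0.49371851  1.26868719]
side 386.4595336596888 386.4595336596888 324.0283035684585 195.89231743134138 [[ 0.66592879 -0.74572361 -0.02086005]
 [-0.46967103 -0.397362   -0.78836068]
 [ 0.57961019  0.53478943 -0.61485957]] [-0.33562065  0.31318378  0.82680023]
{'clock': 0.1, 'qpos': array([ 9.92977744e-01,  2.76549998e-01,  1.50598599e+00, -1.16508029e-05,
        1.36071868e+00, -1.21002425e-01]), 'qd': array([ 0.00067599, -0.00169782, -0.00338071, -0.00174833, -0.00240312,
       -0.00049808]), 'effort': array([ 6.92891444e-04, -4.17693830e+01, -2.46405065e+01, -5.10343341e-06,
        5.85298476e-03,  1.09282473e-05]), 'position': array([0.25339752, 0.51566657, 0.24752398]), 'ee_rot': array([-2.79138069e-04,  2.26425969e-01,  9.74028023e-01, -7.82743053e-04]), 'contact_force': array([ 0.03762156, -0.19384077,  0.45345278]), 'moment': array([-0.01106502, -0.03500817, -0.00506814]), 'gripper_force': 0.0, 'width': 0.08531449153037252}
```

View pics/top0.png

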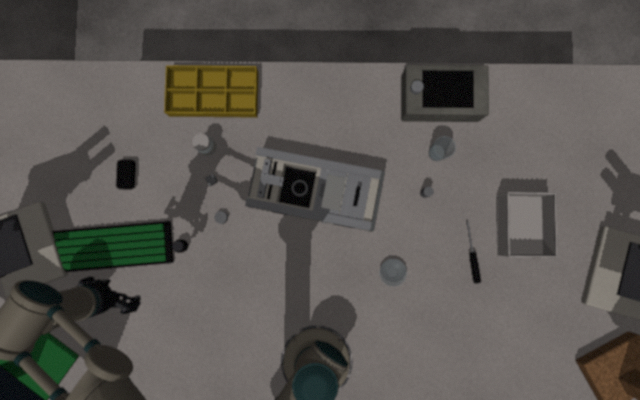

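View pics/side0.png

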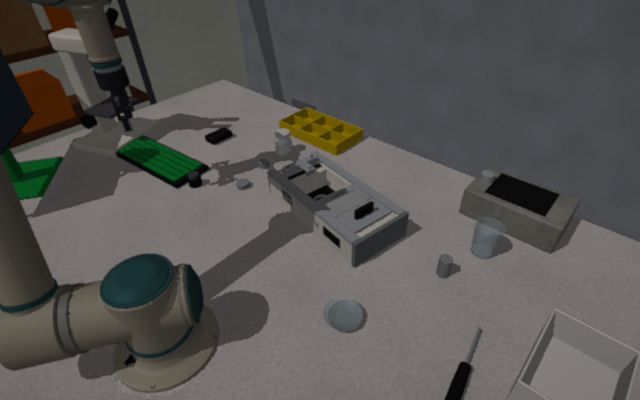

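The top view shows the dry box at about (315,188), with the chamber and cup at (300,187), the fin at (357,193) and the keeper at (267,175). The sample is at (427,189) in top and (445,266) in side. I'll zoom in on both.

```bash
cat > h.py <<'E'
import numpy as np,cv2,pickle
from rig import manip
def ray(im,u,v,z):
    R=np.array(im["R"]);t=np.array(im["t"])
    d=R.T@np.array([(u-im["cx"])/im["fx"],(v-im["cy"])/im["fy"],1]);c=-R.T@t
    return c+d*(z-c[2])/d[2]
def proj(im,X):
    p=np.array(im["R"])@np.array(X)+im["t"]
    return np.array([im["fx"]*p[0]/p[2]+im["cx"],im["fy"]*p[1]/p[2]+im["cy"]])
def crop(im,u0,v0,w,h,s):
    c=im["pixels"][v0:v0+h,u0:u0+w]
    return np.clip(cv2.resize(c,None,fx=s,fy=s,interpolation=cv2.INTER_CUBIC)*1.5,0,255).astype(np.uint8)
E
python3 - <<'E'
from h import *
d=pickle.load(open("im0.pkl","rb"))
a=crop(d["top"],240,130,200,75,4)      # 800x300
a=crop(d["top"],240,130,200,105,4)[:420]
b1=crop(d["side"],425,245,40,45,4)
cv2.imwrite("pics/z1.png",np.vstack([a,np.hstack([b1,np.zeros((180,640,3),np.uint8)])]))
cv2.imwrite("pics/z2.png",crop(d["side"],260,145,155,120,5))
E
```

```text
(no output)
```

View pics/z1.png

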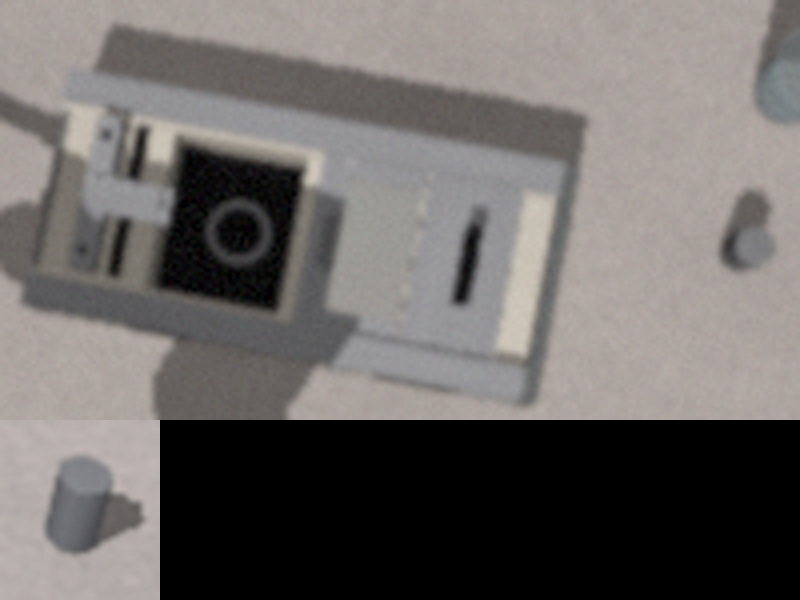

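View pics/z2.png

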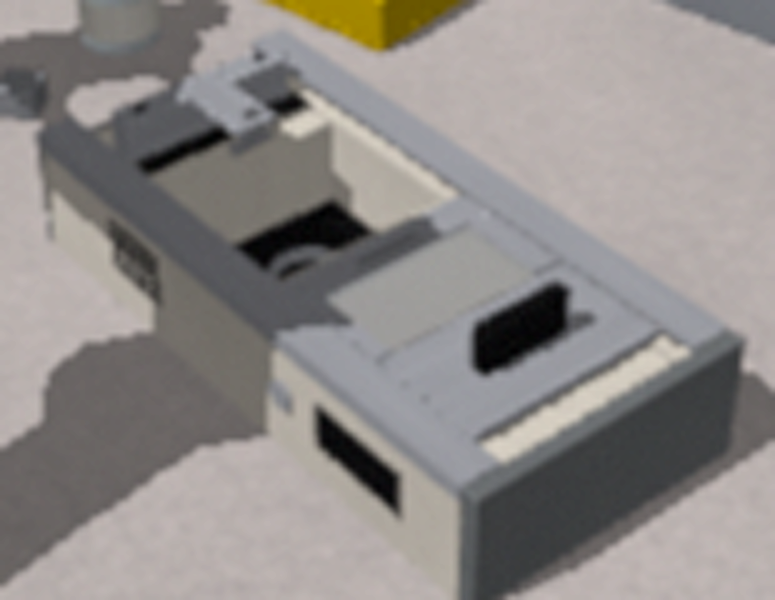

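The crops show the cup ring at about z1 (238,232), the fin at (468,257), and the sample top at z1 (755,246). In the side crop it is at z1 (84,477). Next I'll measure with masks.

```bash
python3 - <<'E'
from h import *
d=pickle.load(open("im0.pkl","rb"));T=d["top"];S=d["side"]
z=lambda X,Y:(240+(X+.5)/4-.5,130+(Y+.5)/4-.5)
# refine: upsampled mask of ring
c=cv2.resize(T["pixels"][130:235,240:440],None,fx=4,fy=4,interpolation=cv2.INTER_CUBIC)
g=cv2.cvtColor(c,cv2.COLOR_BGR2GRAY)
m=(g<28).astype(np.uint8)
cs,_=cv2.findContours(m,cv2.RETR_EXTERNAL,cv2.CHAIN_APPROX_NONE)
for k in cs:
    if cv2.contourArea(k)>400:
        r=cv2.minAreaRect(k);print("dark",r,cv2.contourArea(k))
# ring
sub=g[190:275,195:285]; mm=(sub>35).astype(np.uint8)
cs,_=cv2.findContours(mm,cv2.RETR_EXTERNAL,cv2.CHAIN_APPROX_NONE)
k=max(cs,key=cv2.contourArea);(x,y),r=cv2.minEnclosingCircle(k);M=cv2.moments(k)
cu=z(195+M['m10']/M['m00'],190+M['m01']/M['m00']);print("ring",x+195,y+190,r,cu,ray(T,*cu,.018))
print("sample top",ray(T,*z(755,246),.055),"side",ray(S,425+84/4-.4,245+57/4-.4,.055),"base side",ray(S,425+74/4-.4,245+112/4-1.9,0))
P=lambda n,X,Y,h:print(n,ray(T,*z(X,Y),h))
P("fin",468,258,.108)
for n,X,Y in(("railTR",567,158),("railBR",528,400),("railTL",70,76),("railBL",26,298)):P(n,X,Y,.083)
P("keeperarm tip",170,205,.102)
for X,Y in((183,148),(305,165),(283,310),(160,285)):P("floor",X,Y,.01)
s=lambda X,Y:(260+X/5-.4,145+Y/5-.4)
for n,X,Y,h in(("fin L top",475,322,.108),("fin R top",565,287,.108),("railBR",470,495,.083),("railTR",742,343,.083),("railTL",275,35,.083),("railBL",45,128,.083),("armtip",258,132,.102)):print("side",n,ray(S,*s(X,Y),h))
E
```

```text
dark ((467.4806823730469, 264.4965515136719), (9.822149276733398, 72.88861846923828), 10.203973770141602) 524.5
dark ((229.10723876953125, 228.7271270751953), (121.72190856933594, 141.6907501220703), 11.592175483703613) 16298.0
ring 238.85065078735352 231.60389709472656 32.62424850463867 (299.3041226645004, 187.58554698077444) [0.56226824 0.06089312 0.018     ]
sample top [ 0.55227989 -0.3509272   0.055     ] side [ 0.55018075 -0.35029859  0.055     ] base side [ 5.61093655e-01 -3.48072262e-01 -1.11022302e-16]
fin [ 0.53416054 -0.11928294  0.108     ]
railTR [ 0.61597112 -0.19772182  0.083     ]
railBR [ 0.42737173 -0.1686237   0.083     ]
railTL [0.67570415 0.19152988 0.083     ]
railBL [0.50070754 0.22145117 0.083     ]
keeperarm tip [0.57243436 0.10891113 0.102     ]
floor [0.63236636 0.10880542 0.01      ]
floor [0.61950816 0.00755419 0.01      ]
floor [0.49911335 0.0237884  0.01      ]
floor [0.51829815 0.12545435 0.01      ]
side fin L top [ 0.50487342 -0.10782032  0.108     ]
side fin R top [ 0.5580061  -0.12608587  0.108     ]
side railBR [ 0.42504287 -0.16845752  0.083     ]
side railTR [ 0.6059946  -0.20730819  0.083     ]
side railTL [0.67496052 0.19189093 0.083     ]
side railBL [0.50415734 0.2265356  0.083     ]
side armtip [0.56559187 0.10321938 0.102     ]
```

>>> move_arm:
  steps: [0, 0, 0.0044, 0.015, -0.043, 0, 1, 0, 0, 0.0088, 0.03, -0.086, 0, 1, 0, 0, 0.0132, 0.045, -0.129, 0, 1, 0, 0, 0.0176, 0.06, -0.172, 0, 1, 0, 0, 0.022, 0.075, -0.215, 0, 1, 0, 0, 0.0264, 0.09, -0.258, 0, 1, 0, 0, 0.0308, 0.105, -0.301, 0, 1, 0, 0, 0.0352, 0.12, -0.344, 0, 1, 0, 0, 0.0396, 0.135, -0.387, 0, 1, 0, 0, 0.044, 0.15, -0.43, 0, 1]
  squeeze: 20

```text
clock: 1.1
position: [0.4036, 0.0843, 0.2482]
ee_rot: [0.0, 0.089, 0.996, 0.0]
contact_force: [0.9, 0.5, 0.1]
width: 0.0853
gripper_force: 0.0
```

>>> move_arm:
  steps: [0, 0, 0, 0.015, -0.044, 0, 1, 0, 0, 0, 0.029, -0.087, 0, 1, 0, 0, 0, 0.044, -0.131, 0, 1, 0, 0, 0, 0.059, -0.174, 0, 1, 0, 0, 0, 0.074, -0.218, 0, 1, 0, 0, 0, 0.088, -0.262, 0, 1, 0, 0, 0, 0.103, -0.305, 0, 1, 0, 0, 0, 0.118, -0.349, 0, 1, 0, 0, 0, 0.132, -0.392, 0, 1, 0, 0, 0, 0.147, -0.436, 0, 1]

```text
clock: 2.1
position: [0.5507, -0.3516, 0.2477]
ee_rot: [-0.0, 0.09, 0.996, 0.001]
contact_force: [-0.1, 0.1, -0.2]
width: 0.0856
gripper_force: 0.0
```

>>> move_arm:
  steps: [0, 0, 0, 0, 0, -0.045, 1, 0, 0, 0, 0, 0, -0.09, 1, 0, 0, 0, 0, 0, -0.135, 1, 0, 0, 0, 0, 0, -0.175, 1, 0, 0, 0, 0, 0, -0.195, 1, 0, 0, 0, 0, 0, -0.205, 1, 0, 0, 0, 0, 0, -0.205, 0, 0, 0, 0, 0, 0, -0.205, -0.4, 0, 0, 0, 0, 0, -0.205, -0.4, 0, 0, 0, 0, 0, -0.205, -0.4]

```text
clock: 3.1
position: [0.5516, -0.3505, 0.0451]
ee_rot: [0.001, 0.09, 0.996, -0.001]
contact_force: [0.4, -0.1, 3.1]
width: 0.0313
gripper_force: 21.7
```

>>> move_arm:
  steps: [0, 0, 0, 0, 0, 0, -0.4, 0, 0, 0, 0, 0, 0, -0.4, 0, 0, 0, 0, 0, 0, -0.4, 0, 0, 0, 0, 0, 0, -0.4, 0, 0, 0, 0, 0, 0, -0.4, 0, 0, 0, 0, 0, 0, -0.4, 0, 0, 0, 0, 0, 0, -0.4, 0, 0, 0, 0, 0, 0, -0.4, 0, 0, 0, 0, 0, 0, 0.18, 0, 0, 0, 0, 0, 0, 0.18]

```text
clock: 4.1
position: [0.5505, -0.3498, 0.0434]
ee_rot: [-0.0, 0.09, 0.996, 0.0]
contact_force: [0.5, -0.2, -1.2]
width: 0.0506
gripper_force: 0.0
```

>>> move_arm:
  steps: [0, 0, -0.0235, 0, 0, 0, 0.18, 0, 0, -0.047, 0, 0, 0, 0.18, 0, 0, -0.0705, 0, 0, 0, 0.18, 0, 0, -0.094, 0, 0, 0, 0.18, 0, 0, -0.1175, 0, 0, 0, 0.18, 0, 0, -0.141, 0, 0, 0, 0.18, 0, 0, -0.1645, 0, 0, 0, 0.18, 0, 0, -0.188, 0, 0, 0, 0.18, 0, 0, -0.2115, 0, 0, 0, 0.18, 0, 0, -0.235, 0, 0, 0, 0.18]

```text
clock: 5.1
position: [0.5503, -0.3497, 0.0429]
ee_rot: [-0.0, 0.739, 0.674, -0.0]
contact_force: [0.4, 0.1, -1.0]
width: 0.0506
gripper_force: 0.0
```

>>> move_arm:
  steps: [0, 0, -0.015, 0, 0, 0, 0.18, 0, 0, -0.015, 0, 0, 0, 0.18, 0, 0, -0.015, 0, 0, 0, -0.4, 0, 0, -0.015, 0, 0, 0, -0.4, 0, 0, -0.015, 0, 0, 0, -0.4, 0, 0, -0.015, 0, 0, 0, -0.4, 0, 0, -0.015, 0, 0, 0, -0.4, 0, 0, -0.015, 0, 0, 0, -0.4, 0, 0, -0.015, 0, 0, 0, -0.4, 0, 0, -0.015, 0, 0, 0, -0.4]
  squeeze: 30

```text
clock: 6.1
position: [0.5506, -0.3499, 0.0433]
ee_rot: [0.0, 0.768, 0.641, 0.0]
contact_force: [0.2, -0.5, -1.1]
width: 0.0309
gripper_force: 29.8
```

>>> move_arm:
  steps: [0, 0, 0, 0, 0, 0.02, -0.4, 0, 0, 0, 0, 0, 0.06, -0.4, 0, 0, 0, 0, 0, 0.1, -0.4, 0, 0, 0, 0, 0, 0.14, -0.4, 0, 0, 0, 0, 0.03, 0.15, -0.4, 0, 0, 0, 0.002, 0.07, 0.15, -0.4, 0, 0, 0, 0.004, 0.115, 0.15, -0.4, 0, 0, 0, 0.005, 0.16, 0.15, -0.4, 0, 0, 0, 0.006, 0.205, 0.15, -0.4, 0, 0, 0, 0.007, 0.25, 0.15, -0.4]

```text
clock: 7.1
position: [0.5571, -0.0981, 0.1933]
ee_rot: [-0.0, 0.768, 0.64, 0.0]
contact_force: [0.6, -0.6, -2.1]
width: 0.0311
gripper_force: 30.0
```

>>> move_arm:
  steps: [0, 0, 0, 0, 0.045, 0, -0.4, 0, 0, 0, 0.002, 0.09, 0, -0.4, 0, 0, 0, 0.003, 0.13, 0, -0.4, 0, 0, 0, 0.0045, 0.15, 0, -0.4, 0, 0, 0, 0.0045, 0.16, 0, -0.4, 0, 0, 0, 0.0045, 0.161, 0, -0.4, 0, 0, 0, 0.0045, 0.161, 0, -0.4, 0, 0, 0, 0.0045, 0.161, 0, -0.4, 0, 0, 0, 0.0045, 0.161, 0, -0.4, 0, 0, 0, 0.0045, 0.161, 0, -0.4]

```text
clock: 8.1
position: [0.5622, 0.0601, 0.1933]
ee_rot: [0.0, 0.768, 0.64, -0.0]
contact_force: [-0.1, -0.0, -0.9]
width: 0.0313
gripper_force: 30.0
```

```bash
python3 - <<'E'
from h import *
s=manip.get_state();print(s["position"],s["width"],s["contact_force"])
a=manip.get_image("top");b=manip.get_image("side")
pickle.dump({"top":a,"side":b},open("im1.pkl","wb"))
A=crop(a,240,130,133,100,3);B=crop(b,255,90,133,100,6)
for im,c,u0,v0,k in((a,A,240,130,3),(b,B,255,90,6)):
  for X in((.562,.061,.018),(s["position"][0],s["position"][1],s["position"][2]-.043)):
    p=(proj(im,X)-[u0,v0])*k;cv2.circle(c,tuple(int(q) for q in p),3,(0,0,255),-1)
cv2.imwrite("pics/c1.png",B)
E
```

```text
[0.5621905  0.06011722 0.19331165] 0.03130991691973295 [-1.45403910e-01 -5.11249088e-04 -9.21974004e-01]
```

View pics/c1.png

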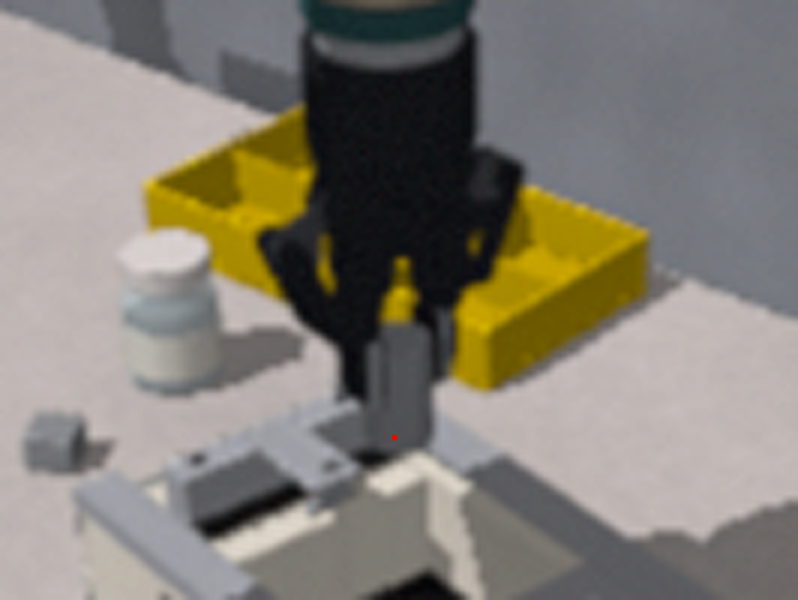

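The sample hangs upright in the jaws, with its underside centre at about crop (398,440), within 1 mm of the prediction. The keeper arm tip, at crop (330,500), is clear of it. Lowering.

>>> move_arm:
  steps: [0, 0, 0, 0, 0.001, -0.03, -0.4, 0, 0, 0, 0, 0.001, -0.065, -0.4, 0, 0, 0, 0, 0.001, -0.095, -0.4, 0, 0, 0, 0, 0.001, -0.11, -0.4, 0, 0, 0, 0, 0.001, -0.12, -0.4, 0, 0, 0, 0, 0.001, -0.125, -0.4, 0, 0, 0, 0, 0.001, -0.128, -0.4, 0, 0, 0, 0, 0.001, -0.128, -0.4, 0, 0, 0, 0, 0.001, -0.128, -0.4, 0, 0, 0, 0, 0.001, -0.128, -0.4]

```text
clock: 9.2
position: [0.5627, 0.0621, 0.0661]
ee_rot: [0.001, 0.768, 0.641, 0.001]
contact_force: [0.1, -1.0, -1.1]
width: 0.031
gripper_force: 30.0
```

>>> move_arm:
  steps: [0, 0, 0, 0, 0, -0.002, -0.4, 0, 0, 0, 0, 0, -0.004, -0.4, 0, 0, 0, 0, 0, -0.006, -0.4, 0, 0, 0, 0, 0, -0.008, -0.4, 0, 0, 0, 0, 0, -0.009, -0.4, 0, 0, 0, 0, 0, -0.01, -0.4, 0, 0, 0, 0, 0, -0.011, -0.4, 0, 0, 0, 0, 0, -0.0115, -0.4, 0, 0, 0, 0, 0, -0.0115, -0.4, 0, 0, 0, 0, 0, -0.0115, -0.4]

```text
clock: 10.2
position: [0.5622, 0.0621, 0.0539]
ee_rot: [0.0, 0.768, 0.641, 0.0]
contact_force: [0.2, 0.5, -0.7]
width: 0.0308
gripper_force: 30.0
```

>>> move_arm:
  steps: [0, 0, 0, 0, 0, -0.0005, -0.4, 0, 0, 0, 0, 0, -0.001, -0.4, 0, 0, 0, 0, 0, -0.001, -0.4, 0, 0, 0, 0, 0, -0.001, -0.1, 0, 0, 0, 0, 0, -0.001, 0.0, 0, 0, 0, 0, 0, -0.001, 0.2, 0, 0, 0, 0, 0, -0.001, 0.2, 0, 0, 0, 0, 0, -0.001, 0.2, 0, 0, 0, 0, 0, -0.001, 0.2, 0, 0, 0, 0, 0, -0.001, 0.2]

```text
clock: 11.2
position: [0.5622, 0.0621, 0.0528]
ee_rot: [0.0, 0.768, 0.641, 0.0]
contact_force: [-0.3, -0.1, 0.0]
width: 0.0512
gripper_force: 0.0
```

>>> move_arm:
  steps: [0, 0, 0, 0, 0, 0.01, 0.2, 0, 0, 0, 0, 0, 0.03, 0.2, 0, 0, 0, 0, 0, 0.06, 0.2, 0, 0, 0, 0, 0, 0.095, 0.2, 0, 0, 0, 0, 0, 0.13, 0.2, 0, 0, 0, -0.01, -0.04, 0.14, -0.5, 0, 0, 0, -0.02, -0.085, 0.14, -1, 0, 0, 0, -0.03, -0.13, 0.14, -1, 0, 0, 0, -0.035, -0.17, 0.14, -1, 0, 0, 0, -0.038, -0.207, 0.14, -1]

```text
clock: 12.2
position: [0.5234, -0.1467, 0.1939]
ee_rot: [0.001, 0.768, 0.64, 0.0]
contact_force: [0.8, 0.2, 0.1]
width: 0.0001
gripper_force: 0.0
```

```bash
python3 - <<'E'
from h import *
s=manip.get_state();print(s["position"],s["width"],s["contact_force"])
a=manip.get_image("top");b=manip.get_image("side")
pickle.dump({"top":a,"side":b},open("im2.pkl","wb"))
A=crop(a,240,130,130,100,3);B=crop(b,265,150,130,100,3)
cv2.imwrite("pics/c2.png",np.hstack([A,B]))
E
```

```text
[ 0.52341844 -0.1466754   0.19389926] 0.00010564647214304247 [0.78961396 0.18365563 0.14573838]
```

View pics/c2.png

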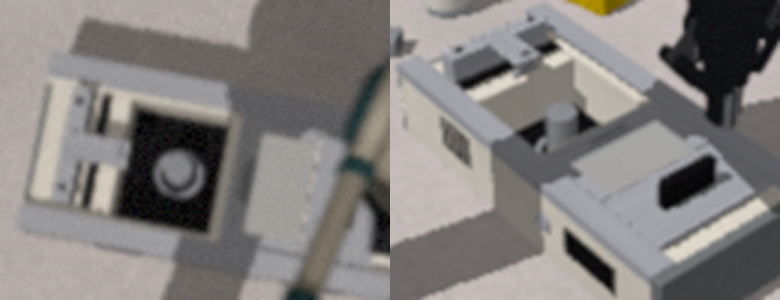

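The sample stands upright in the cup, seen at c2 (180,175) and (560,120), and the fin is free. Now I'll lower the closed fingers behind the fin.

>>> move_arm:
  steps: [0, 0, 0, 0.0035, -0.009, 0, -1, 0, 0, 0, 0.0035, -0.009, -0.02, -1, 0, 0, 0, 0.0035, -0.009, -0.045, -1, 0, 0, 0, 0.0035, -0.009, -0.065, -1, 0, 0, 0, 0.0035, -0.009, -0.08, -1, 0, 0, 0, 0.0035, -0.009, -0.088, -1, 0, 0, 0, 0.0035, -0.009, -0.088, -1, 0, 0, 0, 0.0035, -0.009, -0.088, -1, 0, 0, 0, 0.0035, -0.009, -0.088, -1, 0, 0, 0, 0.0035, -0.009, -0.088, -1]

```text
clock: 13.3
position: [0.5282, -0.1541, 0.1057]
ee_rot: [0.001, 0.768, 0.641, 0.0]
contact_force: [-1.0, -1.0, 0.6]
width: 0.0003
gripper_force: 0.0
```

>>> move_arm:
  steps: [0, 0, 0, 0.0007, 0.004, 0, -1, 0, 0, 0, 0.0014, 0.008, 0, -1, 0, 0, 0, 0.0021, 0.012, 0, -1, 0, 0, 0, 0.0028, 0.016, 0, -1, 0, 0, 0, 0.0036, 0.02, 0, -1, 0, 0, 0, 0.0043, 0.024, 0, -1, 0, 0, 0, 0.005, 0.028, 0, -1, 0, 0, 0, 0.0058, 0.032, 0, -1, 0, 0, 0, 0.0065, 0.036, 0, -1, 0, 0, 0, 0.0072, 0.04, 0, -1]

```text
clock: 14.3
position: [0.5349, -0.1137, 0.1048]
ee_rot: [0.0, 0.768, 0.641, 0.0]
contact_force: [-0.8, -1.1, -0.8]
width: 0.0003
gripper_force: 0.6
```

>>> move_arm:
  steps: [0, 0, 0, 0.0013, 0.007, 0, -1, 0, 0, 0, 0.0026, 0.0145, 0, -1, 0, 0, 0, 0.004, 0.022, 0, -1, 0, 0, 0, 0.0053, 0.0295, 0, -1, 0, 0, 0, 0.0067, 0.037, 0, -1, 0, 0, 0, 0.008, 0.0445, 0, -1, 0, 0, 0, 0.0093, 0.0515, 0, -1, 0, 0, 0, 0.0103, 0.057, 0, -1, 0, 0, 0, 0.011, 0.061, 0, -1, 0, 0, 0, 0.0114, 0.063, 0, -1]

```text
clock: 15.3
position: [0.5463, -0.0505, 0.1049]
ee_rot: [0.0, 0.768, 0.641, 0.0]
contact_force: [-1.1, -1.8, 0.6]
width: -0.0003
gripper_force: 0.7
```

```bash
python3 - <<'E'
from h import *
s=manip.get_state();print(s["position"],s["contact_force"])
a=manip.get_image("top");b=manip.get_image("side")
A=crop(a,240,130,100,100,4);B=crop(b,265,150,100,100,4)
cv2.imwrite("pics/c3.png",np.hstack([A,B]))
E
```

```text
[ 0.54628545 -0.05053562  0.10485006] [-1.12289913 -1.8198194   0.59124953]
```

View pics/c3.png

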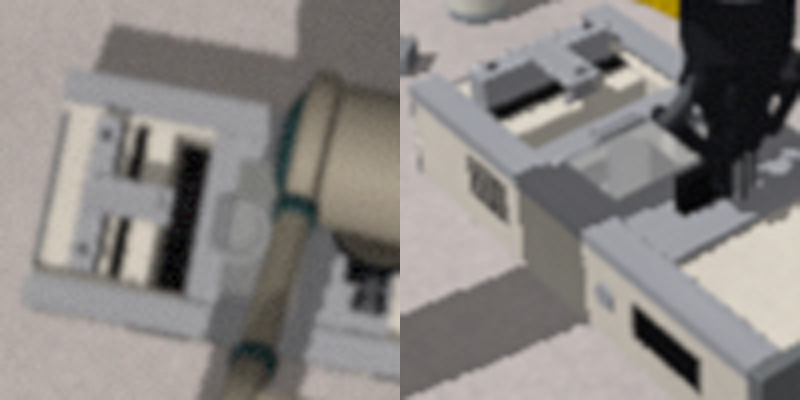

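The sample is visible under the window. The door's front edge (c3 x≈207) is about 70 px from the black seal (x≈137), or roughly 55 mm. I'll go 30 mm, then slow down.

>>> move_arm:
  steps: [0, 0, 0, 0.0005, 0.003, 0, -1, 0, 0, 0, 0.0012, 0.0065, 0, -1, 0, 0, 0, 0.0018, 0.01, 0, -1, 0, 0, 0, 0.0024, 0.0135, 0, -1, 0, 0, 0, 0.003, 0.017, 0, -1, 0, 0, 0, 0.0037, 0.0205, 0, -1, 0, 0, 0, 0.0043, 0.024, 0, -1, 0, 0, 0, 0.0048, 0.027, 0, -1, 0, 0, 0, 0.0051, 0.0285, 0, -1, 0, 0, 0, 0.0053, 0.0295, 0, -1]

```text
clock: 16.4
position: [0.5515, -0.0212, 0.1048]
ee_rot: [0.0, 0.768, 0.641, -0.0]
contact_force: [-0.1, -1.5, -0.3]
width: 0.0002
gripper_force: 0.5
```

>>> move_arm:
  steps: [0, 0, 0, 0.0001, 0.0005, 0, -1, 0, 0, 0, 0.0002, 0.001, 0, -1, 0, 0, 0, 0.0003, 0.0015, 0, -1, 0, 0, 0, 0.0004, 0.002, 0, -1, 0, 0, 0, 0.0005, 0.0025, 0, -1, 0, 0, 0, 0.0005, 0.003, 0, -1, 0, 0, 0, 0.0006, 0.0035, 0, -1, 0, 0, 0, 0.0007, 0.004, 0, -1, 0, 0, 0, 0.0007, 0.004, 0, -1, 0, 0, 0, 0.0007, 0.004, 0, -1]

```text
clock: 17.4
position: [0.5522, -0.0173, 0.1048]
ee_rot: [-0.0, 0.768, 0.641, 0.0]
contact_force: [0.1, 0.2, 0.1]
width: 0.0003
gripper_force: 0.3
```

>>> move_arm:
  steps: [0, 0, 0, 0.0001, 0.0005, 0, -1, 0, 0, 0, 0.0002, 0.001, 0, -1, 0, 0, 0, 0.0003, 0.0015, 0, -1, 0, 0, 0, 0.0004, 0.002, 0, -1, 0, 0, 0, 0.0005, 0.0025, 0, -1, 0, 0, 0, 0.0005, 0.003, 0, -1, 0, 0, 0, 0.0006, 0.0035, 0, -1, 0, 0, 0, 0.0007, 0.004, 0, -1, 0, 0, 0, 0.0008, 0.0045, 0, -1, 0, 0, 0, 0.0009, 0.005, 0, -1]

```text
clock: 18.4
position: [0.5532, -0.0124, 0.1049]
ee_rot: [0.0, 0.768, 0.641, 0.0]
contact_force: [-0.5, -1.6, -0.2]
width: -0.0001
gripper_force: 0.6
```

>>> move_arm:
  steps: [0, 0, 0, 0.0001, 0.0003, 0, -1, 0, 0, 0, 0.0001, 0.0006, 0, -1, 0, 0, 0, 0.0002, 0.0009, 0, -1, 0, 0, 0, 0.0002, 0.0012, 0, -1, 0, 0, 0, 0.0003, 0.0015, 0, -1, 0, 0, 0, 0.0003, 0.0018, 0, -1, 0, 0, 0, 0.0004, 0.0021, 0, -1, 0, 0, 0, 0.0004, 0.0024, 0, -1, 0, 0, 0, 0.0005, 0.0027, 0, -1, 0, 0, 0, 0.0005, 0.003, 0, -1]

```text
clock: 19.4
position: [0.5537, -0.0095, 0.1049]
ee_rot: [0.0, 0.768, 0.641, -0.0]
contact_force: [-0.0, -2.4, 0.4]
width: 0.0001
gripper_force: 1.0
```

>>> move_arm:
  steps: [0, 0, 0, 0.0001, 0.0003, 0, -1, 0, 0, 0, 0.0001, 0.0006, 0, -1, 0, 0, 0, 0.0002, 0.0009, 0, -1, 0, 0, 0, 0.0002, 0.0012, 0, -1, 0, 0, 0, 0.0003, 0.0015, 0, -1, 0, 0, 0, 0.0003, 0.0018, 0, -1, 0, 0, 0, 0.0004, 0.0021, 0, -1, 0, 0, 0, 0.0004, 0.0024, 0, -1, 0, 0, 0, 0.0005, 0.0027, 0, -1, 0, 0, 0, 0.0005, 0.003, 0, -1]

```text
clock: 20.4
position: [0.5538, -0.0088, 0.1049]
ee_rot: [0.002, 0.767, 0.641, -0.002]
contact_force: [-1.6, -9.5, 1.5]
width: -0.0003
gripper_force: 4.8
```

>>> move_arm:
  steps: [0, 0, 0, 0, 0.0002, 0, -1, 0, 0, 0, 0.0001, 0.0004, 0, -1, 0, 0, 0, 0.0001, 0.0006, 0, -1, 0, 0, 0, 0.0001, 0.0008, 0, -1, 0, 0, 0, 0.0002, 0.001, 0, -1, 0, 0, 0, 0.0002, 0.0012, 0, -1, 0, 0, 0, 0.0002, 0.0014, 0, -1, 0, 0, 0, 0.0003, 0.0016, 0, -1, 0, 0, 0, 0.0003, 0.0018, 0, -1, 0, 0, 0, 0.0003, 0.002, 0, -1]

```text
clock: 21.4
position: [0.5542, -0.007, 0.1049]
ee_rot: [0.002, 0.767, 0.641, -0.002]
contact_force: [-2.0, -9.7, 1.4]
width: -0.0
gripper_force: 5.1
```

>>> move_arm:
  steps: [0, 0, 0, 0, 0.0002, 0, -1, 0, 0, 0, 0.0001, 0.0004, 0, -1, 0, 0, 0, 0.0001, 0.0006, 0, -1, 0, 0, 0, 0.0001, 0.0008, 0, -1, 0, 0, 0, 0.0002, 0.001, 0, -1, 0, 0, 0, 0.0002, 0.0012, 0, -1, 0, 0, 0, 0.0002, 0.0014, 0, -1, 0, 0, 0, 0.0003, 0.0016, 0, -1, 0, 0, 0, 0.0003, 0.0018, 0, -1, 0, 0, 0, 0.0003, 0.002, 0, -1]

```text
clock: 22.4
position: [0.5546, -0.0043, 0.1049]
ee_rot: [0.001, 0.768, 0.641, -0.001]
contact_force: [-0.6, -7.9, 0.1]
width: 0.0
gripper_force: 4.0
```

>>> move_arm:
  steps: [0, 0, 0, 0, 0.0002, 0, -1, 0, 0, 0, 0.0001, 0.0004, 0, -1, 0, 0, 0, 0.0001, 0.0006, 0, -1, 0, 0, 0, 0.0001, 0.0008, 0, -1, 0, 0, 0, 0.0002, 0.001, 0, -1, 0, 0, 0, 0.0002, 0.0012, 0, -1, 0, 0, 0, 0.0002, 0.0014, 0, -1, 0, 0, 0, 0.0003, 0.0016, 0, -1, 0, 0, 0, 0.0003, 0.0018, 0, -1, 0, 0, 0, 0.0003, 0.002, 0, -1]

```text
clock: 23.4
position: [0.5551, -0.0009, 0.1049]
ee_rot: [0.0, 0.768, 0.641, -0.0]
contact_force: [0.3, -4.4, 0.4]
width: 0.0001
gripper_force: 2.1
```

>>> move_arm:
  steps: [0, 0, 0, 0, 0.0002, 0, -1, 0, 0, 0, 0.0001, 0.0004, 0, -1, 0, 0, 0, 0.0001, 0.0006, 0, -1, 0, 0, 0, 0.0001, 0.0008, 0, -1, 0, 0, 0, 0.0002, 0.001, 0, -1, 0, 0, 0, 0.0002, 0.0012, 0, -1, 0, 0, 0, 0.0002, 0.0014, 0, -1, 0, 0, 0, 0.0003, 0.0016, 0, -1, 0, 0, 0, 0.0003, 0.0018, 0, -1, 0, 0, 0, 0.0003, 0.002, 0, -1]

```text
clock: 24.4
position: [0.5553, 0.0015, 0.1048]
ee_rot: [0.0, 0.768, 0.641, -0.0]
contact_force: [-0.6, -2.3, 0.6]
width: -0.0003
gripper_force: 1.6
```

```bash
python3 - <<'E'
from h import *
s=manip.get_state();print({k:(v if np.isscalar(v) else np.round(v,4)) for k,v in s.items()})
a=manip.get_image("top");b=manip.get_image("side")
pickle.dump({"top":a,"side":b},open("im3.pkl","wb"))
E
```

```text
{'clock': 24.4, 'qpos': array([-1.2250e-01,  3.6460e-01,  1.7599e+00, -3.0000e-04,  1.0172e+00,
        5.7900e-02]), 'qd': array([ 0.0045,  0.0019,  0.0001, -0.0024, -0.0001,  0.0033]), 'effort': array([ 1.72190e+00, -4.20196e+01, -2.00009e+01,  9.56900e-01,
       -7.41000e-02,  1.06000e-02]), 'position': array([0.5553, 0.0015, 0.1048]), 'ee_rot': array([ 1.000e-04,  7.679e-01,  6.406e-01, -1.000e-04]), 'contact_force': array([-0.6384, -2.2957,  0.6459]), 'moment': array([-0.4612,  0.1192,  0.0214]), 'gripper_force': 1.5987067110836506, 'width': -0.00031840836475308934}
```

>>> move_arm:
  steps: [0, 0, 0, 0, 0.0002, 0, -1, 0, 0, 0, 0.0001, 0.0004, 0, -1, 0, 0, 0, 0.0001, 0.0006, 0, -1, 0, 0, 0, 0.0001, 0.0008, 0, -1, 0, 0, 0, 0.0002, 0.001, 0, -1, 0, 0, 0, 0.0002, 0.0012, 0, -1, 0, 0, 0, 0.0002, 0.0014, 0, -1, 0, 0, 0, 0.0002, 0.0015, 0, -1, 0, 0, 0, 0.0002, 0.0015, 0, -1, 0, 0, 0, 0.0002, 0.0015, 0, -1]

```text
clock: 25.5
position: [0.5552, 0.0029, 0.1048]
ee_rot: [0.0, 0.768, 0.641, -0.0]
contact_force: [-2.3, -4.1, 2.1]
width: -0.0
gripper_force: 2.5
```

>>> move_arm:
  steps: [0, 0, 0, 0, 0.0002, 0, -1, 0, 0, 0, 0.0001, 0.0004, 0, -1, 0, 0, 0, 0.0001, 0.0006, 0, -1, 0, 0, 0, 0.0001, 0.0008, 0, -1, 0, 0, 0, 0.0002, 0.001, 0, -1, 0, 0, 0, 0.0002, 0.001, 0, -1, 0, 0, 0, 0.0002, 0.001, 0, -1, 0, 0, 0, 0.0002, 0.001, 0, -1, 0, 0, 0, 0.0002, 0.001, 0, -1, 0, 0, 0, 0.0002, 0.001, 0, -1]

```text
clock: 26.5
position: [0.5553, 0.0036, 0.1048]
ee_rot: [0.0, 0.768, 0.641, -0.001]
contact_force: [-2.3, -6.2, 2.8]
width: -0.0003
gripper_force: 3.0
```

>>> move_arm:
  steps: [0, 0, 0, -0.0003, -0.0015, 0, -1, 0, 0, 0, -0.0005, -0.003, 0, -1, 0, 0, 0, -0.0007, -0.004, 0, -1, 0, 0, 0, -0.0009, -0.005, 0, -1, 0, 0, 0, -0.0009, -0.005, 0, -1, 0, 0, 0, -0.0009, -0.005, 0, -1, 0, 0, 0, -0.0009, -0.005, 0, -1, 0, 0, 0, -0.0009, -0.005, 0, -1, 0, 0, 0, -0.0009, -0.005, 0, -1, 0, 0, 0, -0.0009, -0.005, 0, -1]

```text
clock: 27.5
position: [0.5548, -0.0009, 0.1048]
ee_rot: [0.0, 0.768, 0.641, 0.0]
contact_force: [0.3, -0.4, -0.6]
width: -0.0001
gripper_force: 0.0
```

>>> move_arm:
  steps: [0, 0, 0, 0.0001, 0.0005, 0, -1, 0, 0, 0, 0.0002, 0.001, 0, -1, 0, 0, 0, 0.0002, 0.0014, 0, -1, 0, 0, 0, 0.0003, 0.0018, 0, -1, 0, 0, 0, 0.0004, 0.0022, 0, -1, 0, 0, 0, 0.0005, 0.0026, 0, -1, 0, 0, 0, 0.0005, 0.0028, 0, -1, 0, 0, 0, 0.0005, 0.003, 0, -1, 0, 0, 0, 0.0005, 0.003, 0, -1, 0, 0, 0, 0.0005, 0.003, 0, -1]

```text
clock: 28.5
position: [0.5553, 0.0021, 0.1048]
ee_rot: [0.0, 0.768, 0.641, -0.0]
contact_force: [-0.5, 0.4, 0.2]
width: -0.0004
gripper_force: 0.0
```

>>> move_arm:
  steps: [0, 0, 0, 0, 0.0002, 0, -1, 0, 0, 0, 0.0001, 0.0004, 0, -1, 0, 0, 0, 0.0001, 0.0006, 0, -1, 0, 0, 0, 0.0001, 0.0008, 0, -1, 0, 0, 0, 0.0002, 0.001, 0, -1, 0, 0, 0, 0.0002, 0.001, 0, -1, 0, 0, 0, 0.0002, 0.001, 0, -1, 0, 0, 0, 0.0002, 0.001, 0, -1, 0, 0, 0, 0.0002, 0.001, 0, -1, 0, 0, 0, 0.0002, 0.001, 0, -1]

```text
clock: 29.5
position: [0.5555, 0.0031, 0.1048]
ee_rot: [0.0, 0.768, 0.641, 0.0]
contact_force: [0.1, 0.4, -0.7]
width: 0.0002
gripper_force: 0.0
```

>>> move_arm:
  steps: [0, 0, 0, 0, 0.0002, 0, -1, 0, 0, 0, 0.0001, 0.0004, 0, -1, 0, 0, 0, 0.0001, 0.0006, 0, -1, 0, 0, 0, 0.0001, 0.0008, 0, -1, 0, 0, 0, 0.0002, 0.001, 0, -1, 0, 0, 0, 0.0002, 0.0012, 0, -1, 0, 0, 0, 0.0002, 0.0014, 0, -1, 0, 0, 0, 0.0003, 0.0016, 0, -1, 0, 0, 0, 0.0003, 0.0016, 0, -1, 0, 0, 0, 0.0003, 0.0016, 0, -1]

```text
clock: 30.5
position: [0.5555, 0.0037, 0.1048]
ee_rot: [0.0, 0.768, 0.641, -0.001]
contact_force: [-1.0, -5.2, 1.5]
width: -0.0003
gripper_force: 2.8
```

>>> move_arm:
  steps: [0, 0, 0, 0, 0.0002, 0, -1, 0, 0, 0, 0.0001, 0.0004, 0, -1, 0, 0, 0, 0.0001, 0.0006, 0, -1, 0, 0, 0, 0.0001, 0.0008, 0, -1, 0, 0, 0, 0.0001, 0.0008, 0, -1, 0, 0, 0, 0.0001, 0.0008, 0, -1, 0, 0, 0, 0.0001, 0.0008, 0, -1, 0, 0, 0, 0.0001, 0.0008, 0, -1, 0, 0, 0, 0.0001, 0.0008, 0, -1, 0, 0, 0, 0.0001, 0.0008, 0, -1]

```text
clock: 31.5
position: [0.5555, 0.0039, 0.1049]
ee_rot: [0.001, 0.768, 0.641, -0.001]
contact_force: [-1.7, -6.9, 1.7]
width: -0.0001
gripper_force: 3.7
```

>>> move_arm:
  steps: [0, 0, 0, -0.0004, -0.002, 0, -1, 0, 0, 0, -0.001, -0.006, 0, -1, 0, 0, 0, -0.002, -0.012, 0, -1, 0, 0, 0, -0.0036, -0.02, 0, -1, 0, 0, 0, -0.004, -0.022, 0.02, -1, 0, 0, 0, -0.004, -0.022, 0.06, -1, 0, 0, 0, -0.004, -0.062, 0.1, -1, 0, 0, 0, -0.004, -0.1, 0.12, -1, 0, 0, 0, -0.004, -0.145, 0.12, -1, 0, 0, 0, -0.004, -0.19, 0.12, -1]

```text
clock: 32.5
position: [0.5522, -0.1865, 0.2264]
ee_rot: [0.001, 0.768, 0.641, 0.001]
contact_force: [0.1, 0.7, -0.5]
width: 0.0001
gripper_force: 0.0
```

```bash
python3 - <<'E'
from h import *
s=manip.get_state();print(s["position"],s["contact_force"])
a=manip.get_image("top");b=manip.get_image("side")
A=crop(a,240,130,100,100,4);B=crop(b,265,150,100,100,4)
cv2.imwrite("pics/c4.png",np.hstack([A,B]))
E
```

```text
[ 0.55224487 -0.18648367  0.22641995] [ 0.09139169  0.67634929 -0.53483905]
```

View pics/c4.png

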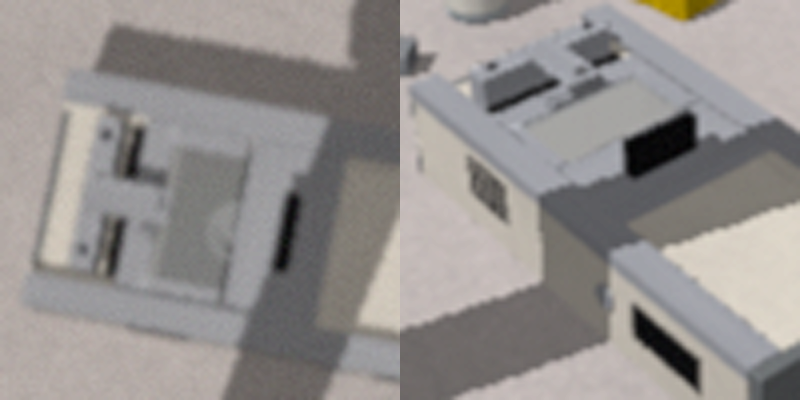

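The picture shows the door's front edge lying against the black seal (c4 x≈145), the arm clear, and the sample under the window at about (220,230). The push peaked at about 10 N, dropped to about 2 N, then rose again on the seal. The door did not spring back when I let go, so I'm handing in.

```bash
python3 -c "
from rig import manip
print(manip.sign_off())"
```

```text
the job is handed in; nothing more can be done
None
```

I stood the sample upright in the cup, pushed the door over the catch and handed the job in at about 32.5 s; no verdict came back, and since the state gives no seal reading, the claim that the catch holds the door on the seal rests on the push forces, the door not springing back, and the last picture.

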